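# Strip and cap the air bar before turning

### The arm

A 6-joint arm with a two-finger parallel gripper is mounted at the origin on the work surface. World frame = base frame: x ahead of the robot, y to its left, z up, the work surface at z = 0. Lengths are in m, angles in rad, forces in N, time in s.
With the tool pointing down it reaches from about 0.325 to 0.775 m from the base axis. Payload 5.5 kg.
Tool frame: the origin (TCP) lies on the centre line of the jaws, within the pads' length; the fingertips stand 17 mm ahead of it and the grasp point (between the pads) lies 2 mm behind it; z points along the fingers, y is the line along which they close (so a half turn about z gives the same grasp; the last joint's range is limited). The gripper opens to 85 mm and grips with 20 to 120 N. Pads are 22 mm wide; open, the fingers measure 114 mm over their backs; the gripper's body (76 mm by 85 mm) begins 54 mm behind the grasp point. The pads swing forward as they close: fully open they stand 13 mm farther back than shut.
Start: joints at [-1.309, 0.091, 1.231, -0, 1.82, -0.057], TCP at [0.188, -0.57, 0.248] pointing down, gripper open.
Joint ranges: [-2.87, 2.87], [-0.86, 2.18], [0.17, 2.46], [-1.51, 4.65], [0.06, 2.69], [-2.65, 2.65]. Speed limits (rad/s): [2.57, 2.57, 3.01, 3.14, 3.14, 3.14].

### API

Orientations are given as a unit quaternion [w, x, y, z].
In Python, from workcell import manip, imaging gives the robot as it stands. The module is installed in compiled form; this text tells all that it offers.
- The arm moves only by the tool carry_out, never from a script. Its argument "commands" is a list of rows, each a list of 3 entries, a list of its own where there are three numbers: the shift along the tool's x, y, z in m, then the turn about the tool's z in rad, then the closure, from -1 (fully open) to 1 (shut). In form: [[[tx, ty, tz], turn, jaw], ...]. A call has 1 to 20 rows; each row is the pose to reach, as a shift and turn from the pose commanded when the call began, along the tool's axes at that moment; what a row does not reach only later rows make up. A row lasts 1/10 s, in which the tool goes at most 50 mm and 8.59 degrees, less where a joint would pass 70% of its speed; a pose out of reach is approached as far as the arm can. A call with a gripper value outside its range is refused whole. The fingers move at their own pace and stop on an object; "force" is the grip in N (left out, the last holds). Time passes only in rows, so rows that repeat a pose let the fingers close. It gives the time, the measured TCP pose, the force, the opening and the grip force at its end, in the units of the state.
- manip.read_state(): the state, without advancing time (a new reading comes with each control period).
- imaging.grab_frame(name): name is "side" or "top"; returns a dict with "color" (420x560x3 uint8, red, green, blue), "z_map" (420x560 float32, m along the optical axis (not along the pixel's ray), 0 where there is no reading), "mtx" (3x3 intrinsics, pixels), "k1" (the pictures are not rectified: a ray, as slopes to the right and down, at radius r is drawn at 1 + k1 r^2 times it, then the intrinsics apply), "R" (3x3) and "t" (3): a world point X has camera coordinates R X + t. Camera axes: x right, y down, z forward; pixel columns grow to the right and rows downward; lengths in m; the calibration is good to about 2 mm. A picture is of the moment at which its call begins.
- manip.sign_off(): hands the job in; it is judged then, once.
The state is a dict: "time": time; "joint_pos": joint angles; "joint_vel": joint speeds; "effort": joint torques, N m; "tcp_pos": TCP position; "tcp_rot": TCP orientation; "wrist_force": force on the tool from outside, world axes, zero at the start; "torque": the same for the moment, N m; "finger_gap": finger opening in m; "finger_force": force on a finger pad.
Only numpy, scipy, OpenCV 4.12 (cv2) and the standard library are available. Lean on these libraries where they do the work, as an engineer would, in place of code of your own. Each camera call takes 0.05 s, during which the arm holds its last target. There are 200 camera calls.

### The job

The lathe is about to throw shavings over the bench, so get the air bar ready: take every accessory off its quick coupling (pushing the sprung sleeve down frees it and it pops up; never wrench it out by force), let the sleeve spring back up, and park the accessory upright, nipple down, in a hole of the wooden rack. All four couplings, also those that stood empty, must end up with a red dust cap pressed fully home, and the bowl and the wax tin must be left alone.

Things in the scene. Friction and masses are not known exactly. Their poses are not given: they have to be found in the camera images.
- manifold: Aluminium air bar, fixed: 50 mm (x) by 280 mm (y), top 45 mm above the bench; origin at the centre of its underside. Four upright couplings at y = -105, -35, 35, 105 mm. With the sleeve up a seated nipple is locked; a sleeve pushed down about 5 mm frees it and the coupling's sprung valve lifts the accessory 10 mm, where it stays, loose, when the sleeve is let go.
- port1 (a point): Coupling 1: centre of the mouth (top of its steel nose), 101 mm above the bench. The nose is a tube, 23.2 mm outside, 16 mm bore, standing 12.5 mm above the sleeve; two sprung detent balls stick 3.4 mm out of its sides. A cap needs about 10 N to snap past them. Frame as the manifold's.
- sleeve1 (a joint): Sprung brass sleeve of coupling 1, a collar 44 mm in diameter and 24 mm high round the nose; value in m: 0 = up (forward), 0.006 = fully down. Its flat top rim (radius 12.5 to 22 mm) is 88.5 mm above the bench when up. 7 N starts it, 11 N holds it fully down; it springs back up by itself.
- port2 (a point): Coupling 2: centre of the mouth (top of its steel nose), 101 mm above the bench. The nose is a tube, 23.2 mm outside, 16 mm bore, standing 12.5 mm above the sleeve; two sprung detent balls stick 3.4 mm out of its sides. A cap needs about 10 N to snap past them. Frame as the manifold's.
- sleeve2 (a joint): Sprung brass sleeve of coupling 2, a collar 44 mm in diameter and 24 mm high round the nose; value in m: 0 = up (forward), 0.006 = fully down. Its flat top rim (radius 12.5 to 22 mm) is 88.5 mm above the bench when up. 7 N starts it, 11 N holds it fully down; it springs back up by itself.
- port3 (a point): Coupling 3: centre of the mouth (top of its steel nose), 101 mm above the bench. The nose is a tube, 23.2 mm outside, 16 mm bore, standing 12.5 mm above the sleeve; two sprung detent balls stick 3.4 mm out of its sides. A cap needs about 10 N to snap past them. Frame as the manifold's.
- sleeve3 (a joint): Sprung brass sleeve of coupling 3, a collar 44 mm in diameter and 24 mm high round the nose; value in m: 0 = up (forward), 0.006 = fully down. Its flat top rim (radius 12.5 to 22 mm) is 88.5 mm above the bench when up. 7 N starts it, 11 N holds it fully down; it springs back up by itself.
- port4 (a point): Coupling 4: centre of the mouth (top of its steel nose), 101 mm above the bench. The nose is a tube, 23.2 mm outside, 16 mm bore, standing 12.5 mm above the sleeve; two sprung detent balls stick 3.4 mm out of its sides. A cap needs about 10 N to snap past them. Frame as the manifold's.
- sleeve4 (a joint): Sprung brass sleeve of coupling 4, a collar 44 mm in diameter and 24 mm high round the nose; value in m: 0 = up (forward), 0.006 = fully down. Its flat top rim (radius 12.5 to 22 mm) is 88.5 mm above the bench when up. 7 N starts it, 11 N holds it fully down; it springs back up by itself.
- gauge: Mini pressure gauge: dark 25 mm wide case 44 to 66 mm above the tip, white dial on top. 66 mm tall with its steel nipple (36 mm long, 15 mm wide, locking groove 5 mm above the tip; then a 22 mm collar). Origin: the nipple's bottom tip, z up. The tip is below the port point by 34 mm when locked, 24 mm popped up. In the rack it hangs by the collar, tip 36 mm below the hole point. May be absent (None).
- nozzle: Blow nozzle: blue barrel 22 mm wide 44 to 57 mm above the tip, brass cone on top. 66 mm tall with its steel nipple (36 mm long, 15 mm wide, locking groove 5 mm above the tip; then a 22 mm collar). Origin: the nipple's bottom tip, z up. The tip is below the port point by 34 mm when locked, 24 mm popped up. In the rack it hangs by the collar, tip 36 mm below the hole point. May be absent (None).
- filter: Small line filter: amber bowl, 23 mm wide, orange top 24 mm wide. 66 mm tall with its steel nipple (36 mm long, 15 mm wide, locking groove 5 mm above the tip; then a 22 mm collar). Origin: the nipple's bottom tip, z up. The tip is below the port point by 34 mm when locked, 24 mm popped up. In the rack it hangs by the collar, tip 36 mm below the hole point. May be absent (None).
- silencer: Exhaust silencer: copper-coloured barrel 21 mm wide 44 to 62 mm above the tip. 66 mm tall with its steel nipple (36 mm long, 15 mm wide, locking groove 5 mm above the tip; then a 22 mm collar). Origin: the nipple's bottom tip, z up. The tip is below the port point by 34 mm when locked, 24 mm popped up. In the rack it hangs by the collar, tip 36 mm below the hole point. May be absent (None).
- cap1: Red dust cap, stands mouth down on a 3 mm thick black rubber mat. Skirt 36 mm wide, 14.5 mm high, mouth 26.4 mm wide; knob above it 18 mm wide, top at 30 mm. Origin: centre of the skirt's bottom edge, z up. Fully home the origin is 10.5 mm below the port point; merely resting on the detent balls about 1 mm below. Any cap fits any coupling. 30 g.
- cap2: Red dust cap, stands mouth down on a 3 mm thick black rubber mat. Skirt 36 mm wide, 14.5 mm high, mouth 26.4 mm wide; knob above it 18 mm wide, top at 30 mm. Origin: centre of the skirt's bottom edge, z up. Fully home the origin is 10.5 mm below the port point; merely resting on the detent balls about 1 mm below. Any cap fits any coupling. 30 g.
- cap3: Red dust cap, stands mouth down on a 3 mm thick black rubber mat. Skirt 36 mm wide, 14.5 mm high, mouth 26.4 mm wide; knob above it 18 mm wide, top at 30 mm. Origin: centre of the skirt's bottom edge, z up. Fully home the origin is 10.5 mm below the port point; merely resting on the detent balls about 1 mm below. Any cap fits any coupling. 30 g.
- cap4: Red dust cap, stands mouth down on a 3 mm thick black rubber mat. Skirt 36 mm wide, 14.5 mm high, mouth 26.4 mm wide; knob above it 18 mm wide, top at 30 mm. Origin: centre of the skirt's bottom edge, z up. Fully home the origin is 10.5 mm below the port point; merely resting on the detent balls about 1 mm below. Any cap fits any coupling. 30 g.
- rack: Light wooden parking rack, fixed: 65 mm (x) by 190 mm (y), 46 mm high, with three holes at y = -60, 0 and 60 mm; origin at the centre of its underside.
- hole1 (a point): Mouth of hole 1 of the rack, on its top: 18 mm in diameter, 42 mm deep. Takes any accessory, nipple down.
- hole2 (a point): Mouth of hole 2 of the rack, on its top: 18 mm in diameter, 42 mm deep. Takes any accessory, nipple down.
- hole3 (a point): Mouth of hole 3 of the rack, on its top: 18 mm in diameter, 42 mm deep. Takes any accessory, nipple down.
- bowl: Turned dark wooden bowl, 130 mm wide, 50 mm high; a bystander, origin at the centre of its underside.
- wax_tin: Wax tin with green label, 68 mm wide, 45 mm high; a bystander, origin at the centre of its underside.

How it is judged:
By the outcome, as a careful person would: the job done as asked, in the order asked, and still so for the second after the job is handed in, with the robot touching nothing.
Of gauge, nozzle, filter, silencer only 2 to 3 are there at a start; the rules pass over those that are not, and their reading is None.
At some moment in a run one of cap1, cap2, cap3, cap4 may be knocked a few centimetres aside while the robot is not near it.
It also fails if it takes over 208 s, if anything falls off the work surface, if the arm or the gripper's body presses on something with over 40 N, if the wrist force passes 120 N, or if a joint passes its speed limit or range.

## Working session

There is one attempt and no reset: what is moved stays moved. The work goes in short steps, Python scripts to look and compute and a tool call to move; the robot and the scene stay as the last step left them, time stands still between calls to the robot, and variables do not carry over. Pictures are saved under pics/ and viewed, at most 14 in all, crops included, and the job is handed in when it is done.

Besides the shell and the picture viewer there is one more tool, called after "Call:" as name(argument=value, ...) on one line, values as JSON. carry_out: Moves the arm, as the interface text tells. Its arguments: {"type":"object","properties":{"commands":{"type":"array"},"force":{"type":"number"}},"required":["commands"]}

```bash
mkdir -p pics && cat > h.py <<'E'
import numpy as np, cv2
from workcell import manip, imaging
def grab(n):
    f=imaging.grab_frame(n); return f
def save(f,name): cv2.imwrite('pics/'+name,cv2.cvtColor(f['color'],cv2.COLOR_RGB2BGR))
def ray(f,uv):
    K=np.array(f['mtx']); k=f['k1'] if np.isscalar(f['k1']) else float(f['k1'])
    uv=np.atleast_2d(np.asarray(uv,float))
    d=np.array([k,0,0,0,0.])
    s=cv2.undistortPoints(uv[:,None],K,d)[:,0]
    D=np.c_[s,np.ones(len(s))]@np.array(f['R'])
    C=-np.array(f['R']).T@np.array(f['t'])
    return C,D
def plane(f,uv,z):
    C,D=ray(f,uv); return C+D*((z-C[2])/D[:,2])[:,None]
def depthpts(f):
    h,w=f['z_map'].shape; v,u=np.mgrid[:h,:w]
    C,D=ray(f,np.c_[u.ravel(),v.ravel()])
    P=C+D*f['z_map'].reshape(-1,1); P[f['z_map'].ravel()==0]=np.nan
    return P.reshape(h,w,3)
E
python3 - <<'E'
from h import *
for n in('top','side'):
    f=grab(n); save(f,n+'0.png'); np.savez(n+'0.npz',**f)
    print(n,f['mtx'],f['k1'],-np.array(f['R']).T@f['t'],np.array(f['R'])[2])
print(manip.read_state())
E
```

```text
top [[443.09418083   0.         276.40464443]
 [  0.         443.09418083 211.16301903]
 [  0.           0.           1.        ]] 0.0394100173963657 [0.50950946 0.0118904  1.05488741] [ 0.08271808 -0.00141849 -0.99657198]
side [[515.79744749   0.         290.57575642]
 [  0.         515.79744749 198.50559843]
 [  0.           0.           1.        ]] 0.06800580142082652 [ 0.30383377 -1.11173602  1.01573425] [ 0.21315808  0.75181517 -0.62396922]
{'time': 0.1, 'joint_pos': array([-1.30868127e+00,  9.18394687e-02,  1.23174963e+00,  3.07714956e-06,
        1.81980642e+00, -5.66996011e-02]), 'joint_vel': array([ 0.00051719, -0.00309198, -0.00216125,  0.00144641,  0.00023808,
        0.00113119]), 'effort': array([ 2.12122264e-03, -4.60218537e+01, -4.19219542e+01, -1.76144761e-05,
        1.06029835e-02, -2.48463505e-05]), 'tcp_pos': array([ 0.18800829, -0.56955651,  0.24723938]), 'tcp_rot': array([-8.96833896e-04,  9.87321073e-01,  1.58733384e-01, -9.09376714e-05]), 'wrist_force': array([ 0.06805647, -0.50961893,  0.15721539]), 'torque': array([-0.05931802, -0.01009963,  0.0360217 ]), 'finger_force': 0.0, 'finger_gap': 0.08525416510783218}
```

View pics/top0.png

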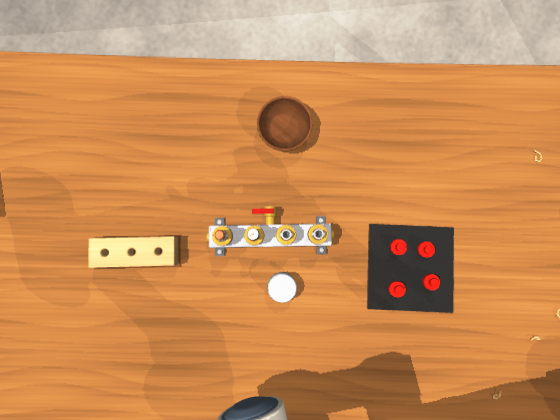

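View pics/side0.png

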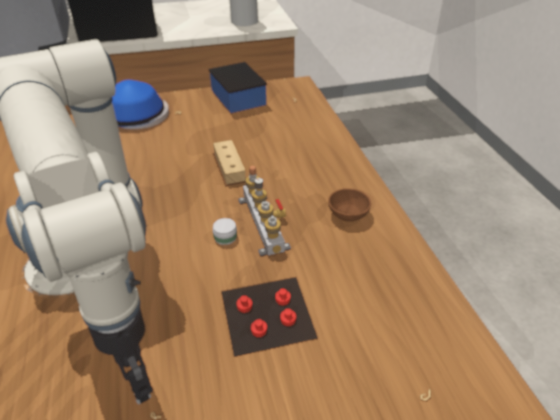

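The top view shows the orange-topped filter at (222,235), the white-dialled gauge at (254,235), and empty couplings at (286,235) and (319,234). Caps are at (399,247), (427,250), (397,289) and (432,282), and the rack holes at (105,252), (131,252) and (158,251). The side view agrees with this.

```bash
cat > m.py <<'E'
from h import *
def blobs(mask,amin=8):
    n,l,s,c=cv2.connectedComponentsWithStats(mask.astype(np.uint8),connectivity=8)
    return [(s[i,4],c[i],l==i) for i in range(1,n) if s[i,4]>=amin]
def caps(f,pts=None,name='top'):
    c=f['color'].astype(int); red=(c[...,0]>110)&(c[...,1]<60)&(c[...,2]<60)
    P=depthpts(f) if pts is None else pts
    out=[]
    for a,ce,m in blobs(red,30):
        q=P[m]; top=m&(P[...,2]>np.nanmax(P[m][:,2])-0.006)
        v,u=np.nonzero(top)
        z=np.nanmedian(P[top][:,2])
        out.append((a,ce.round(1),np.nanmean(P[top],0).round(4),round(float(z),4),len(u)))
    return out
E
python3 - <<'E'
from m import *
for n in('top','side'):
    f=dict(np.load(n+'0.npz')); f['k1']=float(f['k1']); P=depthpts(f)
    print(n,'bench z',np.nanmedian(P[300:330,150:250,2]) if n=='top' else np.nanmedian(P[300:380,330:400,2]))
    for r in caps(f,P): print(' red',r)
    c=f['color'].astype(int); Z=P[...,2]
    inb=(P[...,0]>.3)&(P[...,0]<.75)&(abs(P[...,1])<.6)
    # rack top
    for a,ce,m in blobs(inb&(abs(Z-.046)<.006)&(P[...,1]>.2),200):
        v,u=np.nonzero(m); Q=plane(f,np.c_[u,v],.046)
        r=cv2.minAreaRect(Q[:,:2].astype(np.float32)*1000); print(' rack',a,r,np.median(Z[m]))
    # manifold high
    hi=inb&(Z>.075)&(abs(P[...,1])<.2)&(Z<.16)
    for a,ce,m in blobs(hi,15):
        print(' hi',a,ce.round(1),np.nanmean(P[m],0).round(4),np.nanpercentile(Z[m],[5,50,95]).round(4))
    # depth holes
    if n=='top':
        dk=(c.sum(2)<220)&(P[...,1]>.2)&(P[...,1]<.5)&(P[...,0]>.4)&(P[...,0]<.55)
        for a,ce,m in blobs(dk,8): print(' dark',a,ce.round(1),plane(f,ce,.046)[0].round(4))
f=dict(np.load('top0.npz')); im=cv2.cvtColor(f['color'],cv2.COLOR_RGB2BGR)
a=cv2.resize(im[205:265,200:340],None,fx=5.6,fy=5,interpolation=3); a=cv2.resize(im[205:260,202:342],None,fx=5.6,fy=5.6,interpolation=3)
b=cv2.resize(im[225:280,80:220],None,fx=5.6,fy=5.6,interpolation=3)[:280]
cv2.imwrite('pics/crop0.png',np.vstack([a[:300],b]))
E
```

```text
top bench z -0.0005263577748420012
 red (np.int32(87), array([262.6, 210.5]), array([0.5937, 0.042 , 0.0492]), 0.0488, 60)
 red (np.int32(228), array([398.2, 246.6]), array([ 0.5188, -0.2751,  0.0317]), 0.0317, 44)
 red (np.int32(235), array([425.8, 249. ]), array([ 0.5154, -0.3406,  0.0326]), 0.0326, 44)
 red (np.int32(231), array([431.1, 281.9]), array([ 0.4419, -0.3526,  0.0316]), 0.0314, 44)
 red (np.int32(231), array([396.7, 288.9]), array([ 0.4224, -0.2714,  0.0327]), 0.0324, 44)
 rack 2335 ((493.607177734375, 335.396728515625), (64.61204528808594, 191.6378173828125), 2.628096103668213) 0.04556437222720855
 hi 320 [285.6 234.7] [ 0.5388 -0.0108  0.0886] [0.0787 0.0876 0.1009]
 hi 319 [317.5 234.2] [ 0.5415 -0.0802  0.0887] [0.0799 0.0875 0.1009]
 hi 329 [222.  235.7] [0.5329 0.1262 0.0997] [0.0827 0.0885 0.1335]
 hi 319 [253.7 235.3] [0.5353 0.058  0.1035] [0.0845 0.089  0.1345]
 dark 89 [178.8 248.9] [0.5021 0.2291 0.046 ]
 dark 12 [159.8 250.9] [0.4966 0.2717 0.046 ]
side bench z 7.653074408120464e-05
 red (np.int32(100), array([282.5, 299.2]), array([ 0.5185, -0.2856,  0.029 ]), 0.0287, 9)
 red (np.int32(108), array([244.9, 305.9]), array([ 0.4213, -0.282 ,  0.03  ]), 0.0298, 10)
 red (np.int32(108), array([288.2, 319.6]), array([ 0.5168, -0.3506,  0.031 ]), 0.0301, 5)
 red (np.int32(113), array([258.6, 330.1]), array([ 0.4399, -0.3628,  0.0305]), 0.0301, 8)
 rack 611 ((495.0531311035156, 328.093505859375), (65.76771545410156, 197.2887725830078), 2.3564794063568115) 0.04501939309153569
 hi 575 [258.4 192. ] [0.5356 0.0485 0.0985] [0.0782 0.0907 0.1329]
 hi 198 [272.1 224.6] [ 0.5417 -0.0907  0.089 ] [0.0777 0.0885 0.1013]
```

View pics/crop0.png

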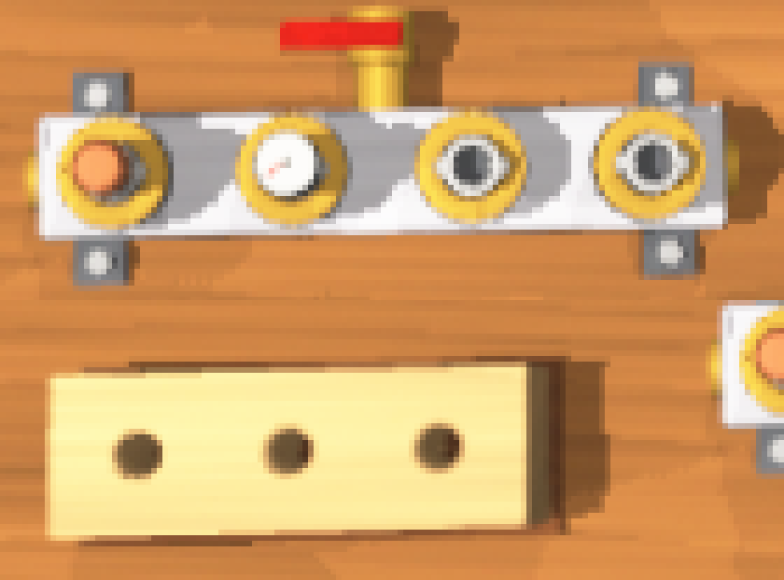

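The crop shows the filter on the leftmost (+y) coupling and the gauge next to it. The two right couplings are empty, with detent balls along y, and the bar is yawed about 2°.

```bash
cat >> m.py <<'E'
def circ(f,P,c0,z,tol=.005,r=.03):
    m=(np.hypot(P[...,0]-c0[0],P[...,1]-c0[1])<r)&(abs(P[...,2]-z)<tol)
    v,u=np.nonzero(m); Q=plane(f,np.c_[u,v],z)[:,:2]
    (x,y),rr=cv2.minEnclosingCircle((Q*1000).astype(np.float32)); return x,y,rr,Q.mean(0)*1000,len(u)
E
python3 - <<'E'
from m import *
f=dict(np.load('top0.npz')); f['k1']=float(f['k1']); P=depthpts(f)
g=[(.5415,-.0802),(.5388,-.0108),(.5353,.058),(.5329,.1262)]
A=[]
for c in g:
    r=circ(f,P,c,.0885); print(r); A.append(r[:2])
A=np.array(A); 
for c in g[:2]: print('nose',circ(f,P,c,.101,.004,.02))
for c in g[2:]: print('acc',circ(f,P,c,.133,.006,.02))
k=np.array([-105,-35,35,105.]); cen=A.mean(0); sl=(k@(A-cen))/(k@k); print('cen',cen,'slope',sl,np.hypot(*sl))
d=sl/np.hypot(*sl); print('ports',cen+k[:,None]*d)
# holes: gray minima in the rack
c=f['color'].astype(int).sum(2)
for u,v in((104.6,252.7),(131.4,251.8),(158.2,251.1)):
    u0,v0=int(u)-8,int(v)-8; w=np.clip(520-c[v0:v0+17,u0:u0+17],0,None).astype(float)
    yy,xx=np.mgrid[:17,:17]; ce=((w*xx).sum()/w.sum()+u0,(w*yy).sum()/w.sum()+v0); print('hole',np.round(ce,2),plane(f,ce,.046)[0]*1000)
# rack: centre by mask mean
m=(abs(P[...,2]-.046)<.006)&(P[...,1]>.2)&(P[...,1]<.46)&(P[...,0]>.42)&(P[...,0]<.56)
v,u=np.nonzero(m); Q=plane(f,np.c_[u,v],.046); print('rack mean',Q.mean(0)*1000)
# side holes and ports
s=dict(np.load('side0.npz')); s['k1']=float(s['k1'])
def proj(f,X):
    X=np.atleast_2d(X); q,_=cv2.projectPoints(X,cv2.Rodrigues(np.array(f['R']))[0],np.array(f['t']),f['mtx'],np.array([f['k1'],0,0,0,0])); return q[:,0]
q=proj(s,np.c_[(cen+k[:,None]*d)/1000,np.full(4,.101)]); print(q)
im=cv2.cvtColor(s['color'],cv2.COLOR_RGB2BGR)[130:260,195:325].copy(); im=cv2.resize(im,None,fx=4.5,fy=4.5,interpolation=3)
for p in q[:2]: cv2.drawMarker(im,tuple(((p+.5-[195,130])*4.5).astype(int).tolist()),(255,0,0),0,14,1)
H=np.array([plane(f,(x,y),.046)[0] for x,y in((104.6,252.7),(131.4,251.8),(158.2,251.1))])
for p in proj(s,H): cv2.drawMarker(im,tuple(((p+.5-[195,130])*4.5).astype(int).tolist()),(255,0,0),0,14,1)
cv2.imwrite('pics/side_crop.png',im)
E
```

```text
(541.5372924804688, -80.61289978027344, 21.596281051635742, array([541.67146667, -80.50806112]), 205)
(538.8117065429688, -11.139126777648926, 21.6865177154541, array([538.99774855, -11.11452427]), 212)
(536.0780029296875, 58.304630279541016, 21.816022872924805, array([534.90903636,  57.64624139]), 185)
(533.218505859375, 128.15750122070312, 21.640024185180664, array([532.76759807, 126.86138867]), 197)
nose (541.5497436523438, -81.09891510009766, 14.05741024017334, array([542.34337079, -80.44532968]), 55)
nose (539.9428100585938, -10.31141185760498, 14.064005851745605, array([538.94292162, -10.7786985 ]), 51)
acc (536.71142578125, 58.853126525878906, 12.169644355773926, array([536.9960911 ,  58.80910571]), 109)
acc (533.9472045898438, 127.87493896484375, 10.453773498535156, array([534.27392282, 127.84248531]), 79)
cen [537.41137695  23.67752624] slope [-0.03955723  0.99393566] 0.9947225067504543
ports [[541.58692289 -81.23941623]
 [538.8032256  -11.29478792]
 [536.01952831  58.64984039]
 [533.23583102 128.5944687 ]]
hole [104.44 252.19] [491.05723494 395.0872371   46.        ]
hole [131.38 251.55] [493.80335485 335.1431762   46.        ]
hole [158.06 250.81] [496.80878042 275.49726648  46.        ]
rack mean [493.52127243 334.6666124   46.        ]
[[271.11511053 218.99210066]
 [264.14661446 203.42403019]
 [257.65698477 188.93432026]
 [251.59623913 175.40961948]]
```

View pics/side_crop.png

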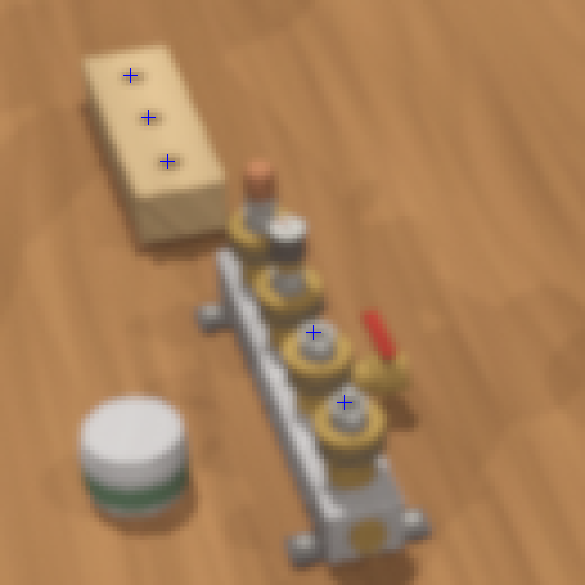

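Call:
carry_out(commands=[[[0,0,-0.05],0.15,-1],[[0,0,-0.05],0.3187,-1],[[0,0,-0.05],0.3187,-1],[[0,0,-0.05],0.3187,0],[[0,0,-0.05],0.3187,0.15],[[0,0,-0.05],0.3187,0.15],[[0,0,-0.05],0.3187,0.15],[[0,0,-0.05],0.3187,0.15],[[0,0,-0.05],0.3187,0.15],[[0,0,-0.05],0.3187,0.15]], force=20)

```text
time: 1.1
tcp_pos: [0.188, -0.5698, 0.2983]
tcp_rot: [0.0, 1.0, 0.0, -0.0]
wrist_force: [-0.2, 0.5, 0.4]
finger_gap: 0.0362
finger_force: 0.0
```

The side crop shows the blue markers, which are points taken from the top view, landing on the two empty noses and the three rack holes to within about 2 px. The far accessory is a narrow copper barrel whose top I measured at 21 mm, so it is the silencer rather than the filter. Next I move over the gauge.

Call:
carry_out(commands=[[[0.348,-0.628,0.05],0,0.15],[[0.348,-0.628,0.05],0,0.15],[[0.348,-0.628,0.05],0,0.15],[[0.348,-0.628,0.05],0,0.15],[[0.348,-0.628,0.05],0,0.15],[[0.348,-0.628,0.05],0,0.15],[[0.348,-0.628,0.05],0,0.15],[[0.348,-0.628,0.05],0,0.15],[[0.348,-0.628,0.05],0,0.15],[[0.348,-0.628,0.05],0,0.15],[[0.348,-0.628,0.05],0,0.15],[[0.348,-0.628,0.05],0,0.15],[[0.348,-0.628,0.05],0,0.15],[[0.348,-0.628,0.05],0,0.15],[[0.348,-0.628,0.05],0,0.15],[[0.348,-0.628,0.05],0,0.15],[[0.348,-0.628,0.05],0,0.15],[[0.348,-0.628,0.05],0,0.15],[[0.348,-0.628,0.05],0,0.15],[[0.348,-0.628,0.05],0,0.15]])

```text
time: 3.1
tcp_pos: [0.5358, 0.0573, 0.2488]
tcp_rot: [0.0, 1.0, -0.001, 0.0]
wrist_force: [-0.8, -0.7, -0.5]
finger_gap: 0.0367
finger_force: 0.0
```

Call:
carry_out(commands=[[[0,0,0.05],0,0.15],[[0,0,0.09],0,0.15],[[0,0,0.11],0,0.15],[[0,0,0.126],0,0.15],[[0,0,0.126],0,0.15],[[0,0,0.126],0,0.15],[[0,0,0.126],0,0.5],[[0,0,0.126],0,0.5],[[0,0,0.126],0,0.5],[[0,0,0.126],0,0.5],[[0,0,0.126],0,0.5]], force=20)

```text
time: 4.2
tcp_pos: [0.5369, 0.0583, 0.1241]
tcp_rot: [-0.0, 1.0, 0.0, 0.002]
wrist_force: [-0.5, -0.4, 6.1]
finger_gap: 0.024
finger_force: 20.7
```

Call:
carry_out(commands=[[[0,0,0],0,0.15],[[0,0,0],0,0.15],[[0,0,0],0,0.15],[[0,0,0],-1.57,0.15],[[0,0,0],-1.57,0.15],[[0,0,0],-1.57,0.15],[[0,0,0],-1.57,0.15],[[0,0,0],-1.57,0.15],[[0,0,0],-1.57,0.15],[[0,0,0],-1.57,0.15],[[0,0,0],-1.57,0.15],[[0,0,0],-1.57,0.15],[[0,0,0],-1.57,0.15],[[0,0,0],-1.57,0.15],[[0,0,0],-1.57,0.15],[[0,0,0],-1.57,0.15],[[0,0,0],-1.57,0.5],[[0,0,0],-1.57,0.5],[[0,0,0],-1.57,0.5],[[0,0,0],-1.57,0.5]], force=20)

```text
time: 6.2
tcp_pos: [0.536, 0.0582, 0.1223]
tcp_rot: [-0.0, 0.707, 0.707, -0.0]
wrist_force: [0.6, -0.9, 0.1]
finger_gap: 0.0243
finger_force: 20.2
```

```bash
python3 - <<'E'
from workcell import manip
s=manip.read_state(); print({k:s[k] for k in('tcp_pos','wrist_force','torque','joint_pos','finger_gap','tcp_rot')})
E
```

```text
{'tcp_pos': array([0.53595901, 0.05824881, 0.12228696]), 'wrist_force': array([ 0.58168387, -0.85663356,  0.14460464]), 'torque': array([0.00574662, 0.11188836, 0.01253464]), 'joint_pos': array([ 4.51389051e-02, -6.08294642e-02,  1.60700962e+00,  1.57215234e-05,
        1.59548445e+00,  4.61559467e-02]), 'finger_gap': 0.02426323307513185, 'tcp_rot': array([-3.00569235e-05,  7.07466131e-01,  7.06747248e-01, -2.12767981e-05])}
```

Call:
carry_out(commands=[[[0,0,0],0,0.15],[[0,0,0],0,0.15],[[0,0,0],0,0.15],[[0,0,0],0,0.15],[[0,0,0.006],0,0.15],[[0,0,0.012],0,0.15],[[0,0,0.016],0,0.15],[[0,0,0.018],0,0.15],[[0,0,0.02],0,0.15],[[0,0,0.02],0,0.15],[[0,0,0.02],0,0.15]])

```text
time: 7.3
tcp_pos: [0.5357, 0.0582, 0.1033]
tcp_rot: [-0.0, 0.707, 0.707, -0.0]
wrist_force: [-4.2, -0.4, 7.1]
finger_gap: 0.0364
finger_force: 3.3
```

Call:
carry_out(commands=[[[0,0,0.002],0,0.15],[[0,0,0.004],0,0.15],[[0,0,0.006],0,0.15],[[0,0,0.006],0,0.15],[[0,0,0.006],0,0.15]])

```text
time: 7.8
tcp_pos: [0.5358, 0.0583, 0.0984]
tcp_rot: [0.0, 0.707, 0.707, 0.0]
wrist_force: [-6.8, -0.7, 9.4]
finger_gap: 0.0364
finger_force: 5.6
```

```bash
python3 - <<'E'
from m import *
f=grab('top'); s=grab('side'); P=depthpts(s); 
im=np.hstack([cv2.resize(x['color'][a:a+110,b:b+110],(400,400),interpolation=3) for x,a,b in((f,180,200),(s,130,210))])
cv2.imwrite('pics/push.png',im[...,::-1])
E
```

```text
(no output)
```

View pics/push.png

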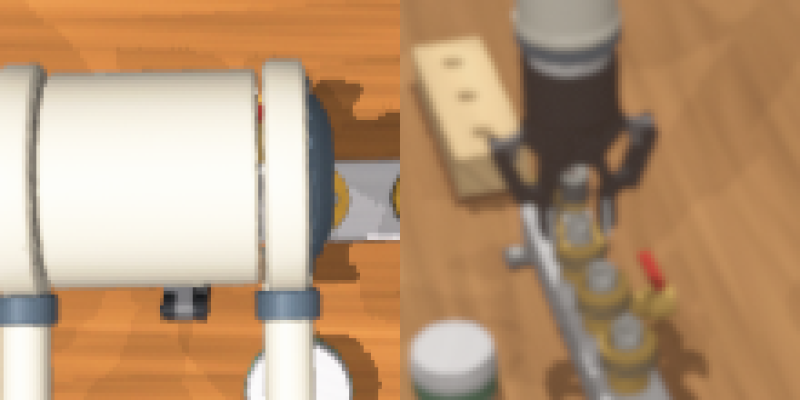

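The side half of this picture shows the fingers straddling the gauge at about (575,190), over its sleeve. The force reads 9.4 N, so the sleeve is only part way down and I push on.

Call:
carry_out(commands=[[[0,0,0.002],0,0.15],[[0,0,0.004],0,0.15],[[0,0,0.004],0,0.15],[[0,0,0.004],0,0.15]])

```text
time: 8.3
tcp_pos: [0.5359, 0.0583, 0.0982]
tcp_rot: [0.001, 0.707, 0.707, 0.001]
wrist_force: [-15.9, -1.1, 28.0]
finger_gap: 0.0361
finger_force: 14.0
```

```bash
python3 - <<'E'
from m import *
s=grab('side'); cv2.imwrite('pics/push2.png',cv2.resize(s['color'][140:220,215:295],(640,600),interpolation=3)[...,::-1])
P=depthpts(s); m=(np.hypot(P[...,0]-.536,P[...,1]-.058)<.012)&(P[...,2]>.105)
v,u=np.nonzero(m)
c=s['color'].astype(int); w=m&(c.min(2)>150); print('whites',P[w][:,2] if w.any() else None)
E
```

```text
whites [0.46541265 0.4647738  0.46455827 0.46544314 0.46388415 0.46422511
 0.46564803 0.46377034 0.46329904 0.46371134 0.46234977 0.46552454
 0.46492571 0.46248164 0.46424592 0.4634803  0.46516272 0.46293848
 0.46359746 0.46289161 0.46166406 0.46304406 0.46366791 0.46372939
 0.46563798 0.4647274  0.46267829 0.46542382 0.46489551 0.46418477
 0.46175354]
```

View pics/push2.png

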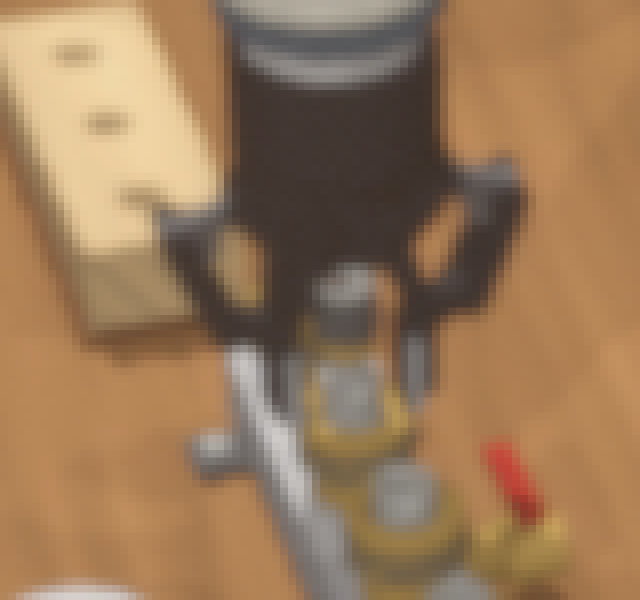

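The side crop shows the white dial at about (345,280) between the fingers, with the tips down on the brass rim. The force has risen to 28 N, so the sleeve has bottomed. I'll lift off and measure the dial height.

Call:
carry_out(commands=[[[0,0,-0.008],0,0.15],[[0,0,-0.02],0,0.15],[[0,0,-0.06],0,0.15],[[0,0,-0.1],0,0.15],[[0,0,-0.12],0,0.15],[[0,0,-0.12],0,0.15],[[0,0,-0.12],0,0.15]])

```text
time: 9.05
tcp_pos: [0.536, 0.0582, 0.2117]
tcp_rot: [-0.0, 0.707, 0.707, -0.0]
wrist_force: [-0.1, -0.7, -0.6]
finger_gap: 0.0363
finger_force: 0.0
```

```bash
cat >> m.py <<'E'
def high(s,x,y,r=.014):
    P=depthpts(s); m=(np.hypot(P[...,0]-x,P[...,1]-y)<r)&(P[...,2]>.09)&(P[...,2]<.17)
    z=P[m][:,2]; return len(z),np.sort(z)[-12:].round(4)
def rim(s,x,y):
    P=depthpts(s); d=np.hypot(P[...,0]-x,P[...,1]-y); m=(d>.015)&(d<.021)&(P[...,2]>.07)&(P[...,2]<.1); return np.nanmedian(P[m][:,2])
E
python3 - <<'E'
from m import *
s=grab('side'); np.savez('s1.npz',**s)
o=dict(np.load('side0.npz')); o['k1']=float(o['k1'])
for x,y in((.536,.0586),(.5332,.1286)): print('before',high(o,x,y),'now',high(s,x,y), 'rim',rim(o,x,y),rim(s,x,y))
print([rim(s,x,y) for x,y in((.5416,-.0812),(.5388,-.0113))])
E
```

```text
before (100, array([0.1336, 0.1337, 0.1339, 0.134 , 0.1341, 0.1341, 0.1347, 0.1348,
       0.1349, 0.1357, 0.136 , 0.1367])) now (118, array([0.1434, 0.1434, 0.1435, 0.1436, 0.1437, 0.1438, 0.1442, 0.1446,
       0.1447, 0.1448, 0.1461, 0.1469])) rim 0.08662324918540942 0.08682961515014187
before (88, array([0.1314, 0.1316, 0.1319, 0.1324, 0.1329, 0.133 , 0.1337, 0.1338,
       0.1342, 0.1344, 0.1347, 0.1366])) now (88, array([0.1323, 0.1325, 0.1327, 0.1328, 0.1331, 0.1333, 0.1333, 0.1335,
       0.1347, 0.1353, 0.1372, 0.1374])) rim 0.08484607707210906 0.08512842270987059
[np.float64(0.08674656403875608), np.float64(0.08633634038606874)]
```

Call:
carry_out(commands=[[[0,0,0.04],0,0.15],[[0,0,0.07],0,0.15],[[0,0,0.077],0,0.15],[[0,0,0.077],0,0.15],[[0,0,0.077],0,0.15],[[0,0,0.077],0,1],[[0,0,0.077],0,1],[[0,0,0.077],0,1],[[0,0,0.077],0,1],[[0,0,0.077],0,1],[[0,0,0.077],0,1]], force=40)

```text
time: 10.2
tcp_pos: [0.5364, 0.0583, 0.1358]
tcp_rot: [0.0, 0.707, 0.707, 0.0]
wrist_force: [1.9, 0.3, 2.1]
finger_gap: 0.0234
finger_force: 39.3
```

```bash
python3 - <<'E'
from workcell import manip
import numpy as np
s=manip.read_state(); print([np.round(s[k],4) for k in('tcp_pos','wrist_force','torque','finger_gap')])
E
```

```text
[array([0.5364, 0.0583, 0.1358]), array([1.9166, 0.3077, 2.0646]), array([ 0.0592, -0.3792,  0.0889]), np.float64(0.0234)]
```

Call:
carry_out(commands=[[[0,0,-0.015],0,1],[[0,0,-0.04],0,1],[[0,0,-0.075],0,1],[[0,0,-0.075],0,1],[[0.04,-0.006,-0.075],0,1],[[0.08,-0.012,-0.075],0,1],[[0.12,-0.018,-0.075],0,1],[[0.16,-0.024,-0.075],0,1],[[0.2,-0.03,-0.075],0,1],[[0.24,-0.036,-0.075],0,1],[[0.2766,-0.042,-0.075],0,1],[[0.2766,-0.042,-0.05],0,1],[[0.2766,-0.042,-0.02],0,1],[[0.2766,-0.042,0.01],0,1],[[0.2766,-0.042,0.017],0,1],[[0.2766,-0.042,0.017],0,1],[[0.2766,-0.042,0.017],0,1],[[0.2766,-0.042,0.017],0,1]])

```text
time: 12.0
tcp_pos: [0.4951, 0.3353, 0.1206]
tcp_rot: [0.0, 0.707, 0.707, 0.002]
wrist_force: [0.0, 0.0, -0.2]
finger_gap: 0.0238
finger_force: 40.3
```

```bash
python3 - <<'E'
from m import *
print([np.round(manip.read_state()[k],4) for k in('tcp_pos','wrist_force','torque','finger_gap','joint_pos','tcp_rot')])
f=grab('top'); s=grab('side')
im=np.hstack([cv2.resize(x['color'][a:a+110,b:b+110],(400,400),interpolation=3) for x,a,b in((f,190,80),(s,80,170))])
cv2.imwrite('pics/rack1.png',im[...,::-1])
E
```

```text
[array([0.4951, 0.3353, 0.1206]), array([ 0.0032,  0.0334, -0.1868]), array([ 0.0457,  0.0017, -0.0129]), np.float64(0.0238), array([0.5384, 0.0947, 1.4527, 0.    , 1.5908, 0.5393]), array([4.000e-04, 7.074e-01, 7.068e-01, 1.700e-03])]
```

View pics/rack1.png

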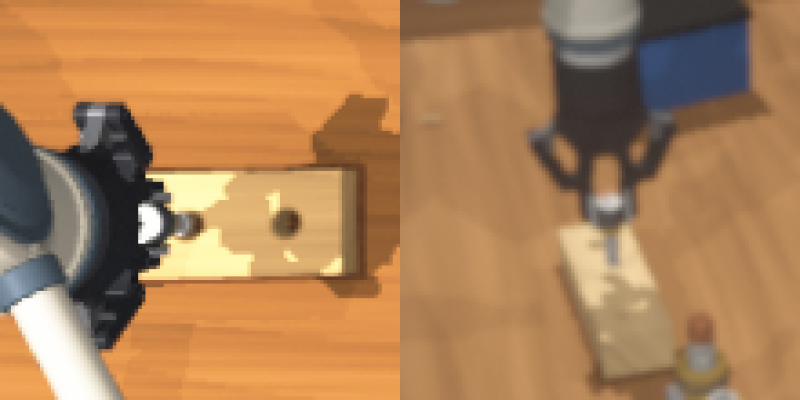

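The dial is at (150,222) in the crop and the nipple tip at (190,225), over the middle hole. The offset between them matches parallax, so the gauge hangs plumb. I insert it gently.

Call:
carry_out(commands=[[[0,0,0.01],0,1],[[0,0,0.015],0,1],[[0,0,0.02],0,1],[[0,0,0.025],0,1],[[0,0,0.03],0,1],[[0,0,0.03],0,1]])

```text
time: 12.7
tcp_pos: [0.4937, 0.3346, 0.087]
tcp_rot: [-0.0, 0.707, 0.707, -0.001]
wrist_force: [-1.0, -0.6, -1.6]
finger_gap: 0.0233
finger_force: 40.3
```

Call:
carry_out(commands=[[[0,0,0.006],0,1],[[0,0,0.012],0,1],[[0,0,0.017],0,1],[[0,0,0.017],0,1],[[0,0,0.017],0,1]])

```text
time: 13.2
tcp_pos: [0.4941, 0.3348, 0.0711]
tcp_rot: [-0.0, 0.707, 0.707, -0.0]
wrist_force: [0.3, -0.1, -1.6]
finger_gap: 0.0238
finger_force: 40.3
```

```bash
python3 - <<'E'
from m import *
print([np.round(manip.read_state()[k],4) for k in('tcp_pos','wrist_force','torque','finger_gap','joint_pos','tcp_rot')])
E
```

```text
[array([0.4941, 0.3348, 0.0711]), array([ 0.3318, -0.0587, -1.5792]), array([-0.0132,  0.038 ,  0.0421]), np.float64(0.0238), array([ 0.5386,  0.1206,  1.514 , -0.    ,  1.5072,  0.5393]), array([-0.000e+00,  7.073e-01,  7.069e-01, -1.000e-04])]
```

Call:
carry_out(commands=[[[0,0,0],0,0.15],[[0,0,0],0,0.15],[[0,0,0],0,0.15],[[0,0,0],0,0.15],[[0,0,-0.03],0,0.15],[[0,0,-0.08],0,0.15],[[0,0,-0.12],0,0.15],[[-0.04,0.008,-0.13],0,0.15],[[-0.08,0.016,-0.13],0,0.15],[[-0.12,0.024,-0.13],0,0.15],[[-0.16,0.031,-0.13],0,0.15],[[-0.206,0.0393,-0.13],0,0.15],[[-0.206,0.0393,-0.11],0,0.15],[[-0.206,0.0393,-0.09],0,0.15],[[-0.206,0.0393,-0.09],0,0.15],[[-0.206,0.0393,-0.09],0,0.15]])

```text
time: 14.8
tcp_pos: [0.5332, 0.1289, 0.1614]
tcp_rot: [-0.0, 0.707, 0.707, -0.0]
wrist_force: [-0.9, 0.1, 0.4]
finger_gap: 0.0364
finger_force: 0.0
```

```bash
python3 - <<'E'
from m import *
print([np.round(manip.read_state()[k],4) for k in('tcp_pos','wrist_force','finger_gap')])
f=grab('top'); s=grab('side'); P=depthpts(f)
m=(np.hypot(P[...,0]-.4939,P[...,1]-.3352)<.02)&(P[...,2]>.055); v,u=np.nonzero(m); print('gauge',len(u),P[m].mean(0).round(4),np.percentile(P[m][:,2],[5,50,95]).round(4))
for r in caps(f,P): print(r)
E
```

```text
[array([0.5332, 0.1289, 0.1614]), array([-0.8526,  0.1015,  0.4219]), np.float64(0.0364)]
gauge 80 [0.4921 0.3372 0.0755] [0.0723 0.076  0.079 ]
(np.int32(93), array([262.5, 210.6]), array([0.5935, 0.042 , 0.0482]), 0.0483, 80)
(np.int32(224), array([398.2, 246.6]), array([ 0.5191, -0.2746,  0.0323]), 0.032, 48)
(np.int32(232), array([425.8, 249. ]), array([ 0.5155, -0.341 ,  0.032 ]), 0.0317, 43)
(np.int32(230), array([431.1, 281.8]), array([ 0.4416, -0.3515,  0.032 ]), 0.0319, 40)
(np.int32(226), array([396.8, 288.8]), array([ 0.4222, -0.2716,  0.0326]), 0.0324, 43)
```

Gauge parked: its top reads 76 mm, as it should. Now the silencer sleeve.

Call:
carry_out(commands=[[[0,0,0.03],0,0.15],[[0,0,0.05],0,0.15],[[0,0,0.055],0,0.15],[[0,0,0.059],0,0.15],[[0,0,0.062],0,0.15],[[0,0,0.064],0,0.15],[[0,0,0.065],0,0.15],[[0,0,0.066],0,0.15],[[0,0,0.066],0,0.15]])

```text
time: 15.8
tcp_pos: [0.5337, 0.1293, 0.0992]
tcp_rot: [0.001, 0.707, 0.707, 0.001]
wrist_force: [-7.4, -1.5, 10.8]
finger_gap: 0.0365
finger_force: 5.0
```

Call:
carry_out(commands=[[[0,0,0.002],0,0.15],[[0,0,0.003],0,0.15],[[0,0,0.003],0,0.15]])

```text
time: 16.1
tcp_pos: [0.5341, 0.1294, 0.0983]
tcp_rot: [0.001, 0.707, 0.707, 0.002]
wrist_force: [-10.5, -2.6, 17.5]
finger_gap: 0.0363
finger_force: 8.8
```

Call:
carry_out(commands=[[[0,0,-0.008],0,0.15],[[0,0,-0.02],0,0.15],[[0,0,-0.06],0,0.15],[[0,0,-0.1],0,0.15],[[0,0,-0.115],0,0.15],[[0,0,-0.115],0,0.15],[[0,0,-0.115],0,0.15]])

```text
time: 16.8
tcp_pos: [0.5333, 0.1289, 0.2066]
tcp_rot: [-0.0, 0.707, 0.707, -0.0]
wrist_force: [0.0, 0.3, -0.7]
finger_gap: 0.0363
finger_force: 0.0
```

```bash
python3 - <<'E'
from m import *
s=grab('side'); print(high(s,.5332,.1286),rim(s,.5332,.1286),rim(s,.536,.0586))
P=depthpts(s); m=(np.hypot(P[...,0]-.5332,P[...,1]-.1286)<.014)&(P[...,2]>.128)&(P[...,2]<.16); print(P[m].mean(0))
E
```

```text
(107, array([0.1422, 0.1422, 0.1428, 0.1429, 0.1429, 0.1431, 0.1431, 0.1431,
       0.1431, 0.1439, 0.1439, 0.1442])) 0.08706102024997875 0.08717123718517972
[0.53409347 0.122223   0.13793788]
```

Call:
carry_out(commands=[[[0,0,0.04],0,0.15],[[0,0,0.065],0,0.15],[[0,0,0.073],0,0.15],[[0,0,0.073],0,0.15],[[0,0,0.073],0,0.15],[[0,0,0.073],0,1],[[0,0,0.073],0,1],[[0,0,0.073],0,1],[[0,0,0.073],0,1],[[0,0,0.073],0,1],[[0,0,0.073],0,1]], force=40)

```text
time: 17.95
tcp_pos: [0.5335, 0.1289, 0.1346]
tcp_rot: [0.0, 0.707, 0.707, 0.0]
wrist_force: [-0.5, -0.2, 1.0]
finger_gap: 0.0191
finger_force: 39.2
```

Call:
carry_out(commands=[[[0,0,-0.015],0,1],[[0,0,-0.04],0,1],[[0,0,-0.05],0,1],[[0,0,-0.05],0,1],[[0.04,-0.01,-0.05],0,1],[[0.08,-0.02,-0.05],0,1],[[0.12,-0.03,-0.05],0,1],[[0.1467,-0.0364,-0.05],0,1],[[0.1467,-0.0364,-0.03],0,1],[[0.1467,-0.0364,0],0,1],[[0.1467,-0.0364,0.014],0,1],[[0.1467,-0.0364,0.018],0,1],[[0.1467,-0.0364,0.018],0,1],[[0.1467,-0.0364,0.018],0,1],[[0.1467,-0.0364,0.018],0,1]])

```text
time: 19.45
tcp_pos: [0.4978, 0.2757, 0.118]
tcp_rot: [0.0, 0.707, 0.707, 0.001]
wrist_force: [0.2, 0.7, -0.1]
finger_gap: 0.0196
finger_force: 39.8
```

```bash
python3 - <<'E'
from m import *
print([np.round(manip.read_state()[k],4) for k in('tcp_pos','wrist_force','torque','finger_gap')])
f=grab('top'); s=grab('side')
im=np.hstack([cv2.resize(x['color'][a:a+110,b:b+110],(400,400),interpolation=3) for x,a,b in((f,190,90),(s,90,180))])
cv2.imwrite('pics/rack2.png',im[...,::-1])
E
```

```text
[array([0.4978, 0.2757, 0.118 ]), array([ 0.1754,  0.6864, -0.0783]), array([ 0.0028, -0.0364, -0.0394]), np.float64(0.0196)]
```

View pics/rack2.png

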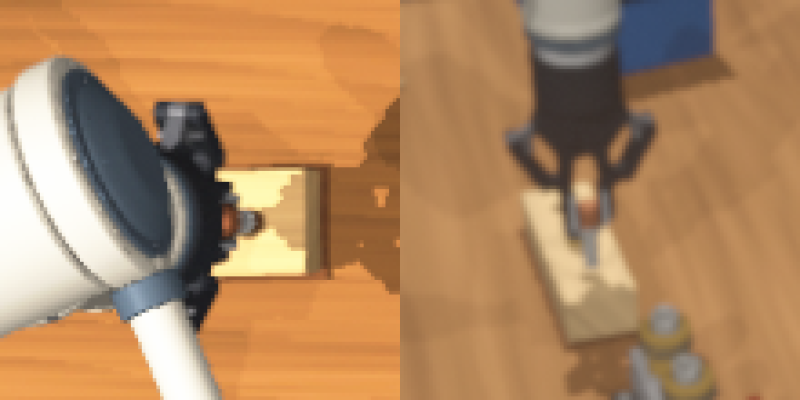

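The copper silencer at (240,220) hangs upright, its nipple over the third hole at (255,222).

Call:
carry_out(commands=[[[0,0,0.01],0,1],[[0,0,0.015],0,1],[[0,0,0.02],0,1],[[0,0,0.025],0,1],[[0,0,0.03],0,1],[[0,0,0.03],0,1]])

```text
time: 20.15
tcp_pos: [0.4966, 0.2753, 0.0851]
tcp_rot: [-0.0, 0.707, 0.707, -0.001]
wrist_force: [-0.2, 0.6, -0.9]
finger_gap: 0.0195
finger_force: 39.9
```

Call:
carry_out(commands=[[[0,0,0.006],0,1],[[0,0,0.012],0,1],[[0,0,0.016],0,1],[[0,0,0.016],0,1],[[0,0,0.016],0,1]])

```text
time: 20.65
tcp_pos: [0.497, 0.2756, 0.0702]
tcp_rot: [-0.0, 0.707, 0.707, -0.0]
wrist_force: [-0.9, 0.3, -0.1]
finger_gap: 0.0195
finger_force: 39.9
```

Call:
carry_out(commands=[[[0,0,0],0,0.15],[[0,0,0],0,0.15],[[0,0,0],0,0.15],[[0,0,0],0,0.15],[[0,0,-0.03],0,0.15],[[0,0,-0.08],0,0.15],[[0,0,-0.13],0,0.15],[[0,0,-0.15],0,0.15],[[-0.376,-0.097,-0.15],0,0.15],[[-0.376,-0.097,-0.15],0,0.15],[[-0.376,-0.097,-0.15],0,0.15],[[-0.376,-0.097,-0.15],0,0.15],[[-0.376,-0.097,-0.15],0,0.15],[[-0.376,-0.097,-0.15],0,0.15],[[-0.376,-0.097,-0.15],0,0.15],[[-0.376,-0.097,-0.15],0,0.15],[[-0.376,-0.097,-0.15],0,0.15],[[-0.376,-0.097,-0.15],0,0.15],[[-0.376,-0.097,-0.15],0,0.15]])

```text
time: 22.55
tcp_pos: [0.4001, -0.0996, 0.2204]
tcp_rot: [-0.0, 0.707, 0.707, 0.0]
wrist_force: [0.4, -0.2, -0.3]
finger_gap: 0.0365
finger_force: 0.0
```

```bash
cat >> m.py <<'E'
def cc(f):
    # caps: centre by knob (z 33 mm) and by skirt outline (z 17.5 mm), mm
    P=depthpts(f); c=f['color'].astype(int); red=(c[...,0]>100)&(c[...,1]<70)&(c[...,2]<70)
    for a,ce,m in blobs(red,60):
        k=m&(P[...,2]>.026); v,u=np.nonzero(k); q=plane(f,np.c_[u,v],.033)[:,:2]*1000 if len(u) else np.zeros((1,2))
        v2,u2=np.nonzero(m); s=plane(f,np.c_[u2,v2],.0175)[:,:2].astype(np.float32)*1000
        (x,y),r=cv2.minEnclosingCircle(s)
        print('cap',a,'knob',q.mean(0).round(1),len(u),'skirt',round(x,1),round(y,1),round(r,1),'zmax',np.nanpercentile(P[m][:,2],95).round(4))
E
python3 - <<'E'
from m import *
print([np.round(manip.read_state()[k],4) for k in('tcp_pos','wrist_force','finger_gap')])
f=grab('top'); cc(f); P=depthpts(f)
for x,y in((.4939,.3352),(.4968,.2753)):
    m=(np.hypot(P[...,0]-x,P[...,1]-y)<.02)&(P[...,2]>.055); print(P[m].mean(0).round(4),np.percentile(P[m][:,2],[50,95]).round(4))
E
```

```text
[array([ 0.4001, -0.0996,  0.2204]), array([ 0.4248, -0.2384, -0.3286]), np.float64(0.0365)]
cap 364 knob [821.5 -29.3] 175 skirt 806.0 -9.3 57.7 zmax 0.0372
cap 90 knob [594.9  42.6] 90 skirt 596.4 43.1 24.9 zmax 0.0508
cap 229 knob [ 519.2 -273.9] 52 skirt 519.8 -275.3 20.0 zmax 0.033
cap 234 knob [ 515.1 -340. ] 50 skirt 516.5 -338.7 20.4 zmax 0.0326
cap 215 knob [ 441.5 -350.9] 55 skirt 441.0 -350.9 19.2 zmax 0.0335
cap 228 knob [ 398.4 -294.3] 53 skirt 397.7 -294.1 19.6 zmax 0.0335
[0.494  0.3337 0.0731] [0.0749 0.0784]
[0.4967 0.2731 0.0728] [0.0743 0.0787]
```

Both accessories are in the rack. One cap was knocked to (398,-294) mm but still stands. The first cap I take is the one at (519,-275).

Call:
carry_out(commands=[[[-0.175,0.1193,0],0,0.15],[[-0.175,0.1193,0],0,0.15],[[-0.175,0.1193,0],0,0.15],[[-0.175,0.1193,0],0,0.15],[[-0.175,0.1193,0],0,0.15],[[-0.175,0.1193,0.05],0,0.15],[[-0.175,0.1193,0.1],0,0.15],[[-0.175,0.1193,0.14],0,0.15],[[-0.175,0.1193,0.17],0,0.15],[[-0.175,0.1193,0.183],0,0.15],[[-0.175,0.1193,0.183],0,0.15],[[-0.175,0.1193,0.183],0,0.15],[[-0.175,0.1193,0.183],0,1],[[-0.175,0.1193,0.183],0,1],[[-0.175,0.1193,0.183],0,1],[[-0.175,0.1193,0.183],0,1],[[-0.175,0.1193,0.183],0,1],[[-0.175,0.1193,0.183],0,1]], force=60)

```text
time: 24.4
tcp_pos: [0.5202, -0.276, 0.04]
tcp_rot: [0.002, 0.707, 0.707, 0.001]
wrist_force: [0.4, 0.8, 6.7]
finger_gap: 0.0147
finger_force: 58.5
```

Call:
carry_out(commands=[[[0,0,-0.03],0,1],[[0,0,-0.08],0,1],[[0,0,-0.12],0,1],[[0,0,-0.12],0,1],[[0.04,0.0044,-0.12],0,1],[[0.08,0.009,-0.12],0,1],[[0.12,0.0133,-0.12],0,1],[[0.16,0.0178,-0.12],0,1],[[0.1934,0.0218,-0.12],0,1],[[0.1934,0.0218,-0.12],0,1],[[0.1934,0.0218,-0.12],0,1],[[0.1934,0.0218,-0.12],0,1]])

```text
time: 25.6
tcp_pos: [0.5408, -0.0829, 0.1571]
tcp_rot: [0.0, 0.708, 0.707, -0.0]
wrist_force: [0.4, -0.4, -0.4]
finger_gap: 0.0145
finger_force: 58.6
```

```bash
python3 - <<'E'
from m import *
print([np.round(manip.read_state()[k],4) for k in('tcp_pos','wrist_force','torque','finger_gap')])
f=grab('top'); s=grab('side')
im=np.hstack([cv2.resize(x['color'][a:a+90,b:b+90],(400,400),interpolation=3) for x,a,b in((f,190,270),(s,160,230))])
cv2.imwrite('pics/cap1.png',im[...,::-1])
E
```

```text
[array([ 0.5408, -0.0829,  0.1571]), array([ 0.3726, -0.4409, -0.4122]), array([0.0227, 0.0019, 0.0185]), np.float64(0.0145)]
```

View pics/cap1.png

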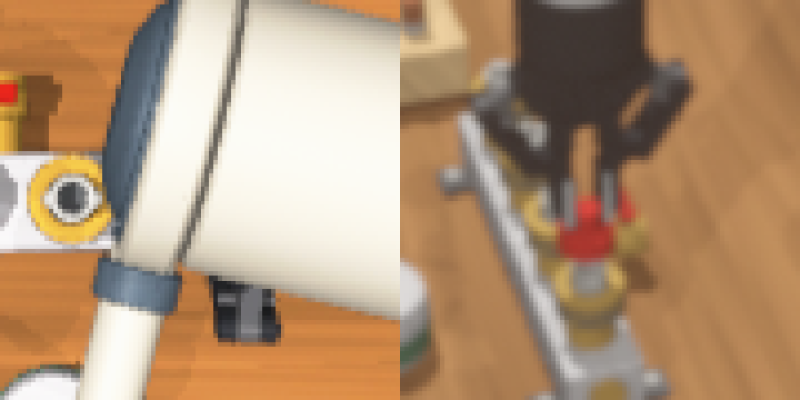

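The held cap at (590,235) in the side half hovers upright over coupling 1.

Call:
carry_out(commands=[[[0.0005,0.0005,0.01],0,1],[[0.0005,0.0005,0.018],0,1],[[0.0005,0.0005,0.021],0,1],[[0.0005,0.0005,0.024],0,1],[[0.0005,0.0005,0.026],0,1],[[0.0005,0.0005,0.026],0,1]])

```text
time: 26.3
tcp_pos: [0.5422, -0.0814, 0.1323]
tcp_rot: [0.001, 0.707, 0.707, 0.001]
wrist_force: [3.0, 2.0, 2.0]
finger_gap: 0.0151
finger_force: 58.7
```

Call:
carry_out(commands=[[[0,0,0.002],0,1],[[0,0,0.004],0,1],[[0,0,0.006],0,1],[[0,0,0.006],0,1],[[0,0,0.006],0,1]])

```text
time: 26.8
tcp_pos: [0.5413, -0.0814, 0.1274]
tcp_rot: [0.0, 0.707, 0.707, 0.0]
wrist_force: [-3.7, 3.3, 13.3]
finger_gap: 0.0146
finger_force: 60.2
```

Call:
carry_out(commands=[[[0,0,0.002],0,1],[[0,0,0.004],0,1],[[0,0,0.005],0,1],[[0,0,0.005],0,1]])

```text
time: 27.2
tcp_pos: [0.5414, -0.0814, 0.1271]
tcp_rot: [0.002, 0.707, 0.707, 0.001]
wrist_force: [-14.0, 5.8, 32.0]
finger_gap: 0.0149
finger_force: 62.3
```

Call:
carry_out(commands=[[[0,0,-0.005],0,1],[[0,0,-0.005],0,0.15],[[0,0,-0.005],0,0.15],[[0,0,-0.005],0,0.15],[[0,0,-0.005],0,0.15],[[0,0,-0.03],0,0.15],[[0,0,-0.08],0,0.15],[[0,0,-0.1],0,0.15],[[-0.12,-0.12,-0.11],0,0.15],[[-0.12,-0.12,-0.11],0,0.15],[[-0.12,-0.12,-0.11],0,0.15],[[-0.12,-0.12,-0.11],0,0.15],[[-0.12,-0.12,-0.11],0,0.15],[[-0.12,-0.12,-0.11],0,0.15]])

```text
time: 28.6
tcp_pos: [0.4213, -0.2016, 0.2301]
tcp_rot: [-0.0, 0.708, 0.706, 0.0]
wrist_force: [1.1, -0.0, 0.0]
finger_gap: 0.0365
finger_force: 0.0
```

```bash
cat >> m.py <<'E'
def rep():
    print([np.round(manip.read_state()[k],4) for k in('tcp_pos','wrist_force','finger_gap')])
    f=grab('top'); cc(f); s=grab('side'); return f,s
def capz(s):
    for i,(x,y) in enumerate(((.5416,-.0812),(.5388,-.0113),(.536,.0586),(.5332,.1286))):
        print(i+1,high(s,x,y,.012)[1][-12:])
E
python3 - <<'E'
from m import *
f,s=rep(); print('top');capz(f);print('side'); capz(s)
E
```

```text
[array([ 0.4213, -0.2016,  0.2301]), array([ 1.1089e+00, -9.6000e-03,  4.0000e-04]), np.float64(0.0365)]
cap 370 knob [817.  -32.1] 159 skirt 804.9 -9.7 56.6 zmax 0.0354
cap 90 knob [594.9  42.6] 90 skirt 596.4 43.1 24.9 zmax 0.0507
cap 203 knob [543.9 -88.1] 202 skirt 544.6 -89.4 19.4 zmax 0.1207
cap 237 knob [ 515.3 -339.4] 54 skirt 516.5 -338.4 20.6 zmax 0.033
top
1 [0.1207 0.1207 0.1207 0.1208 0.1208 0.121  0.121  0.121  0.1218 0.1221
 0.1222 0.1225]
2 [0.101  0.1012 0.1013 0.1013 0.1015 0.1016 0.1019 0.1024 0.1025 0.1038
 0.1039 0.1048]
3 [0.102  0.1022 0.1023 0.1027 0.1028 0.1028 0.1028 0.103  0.1031 0.1032
 0.1035 0.105 ]
4 [0.1018 0.102  0.1023 0.1025 0.1025 0.1026 0.1027 0.103  0.1031 0.1031
 0.1039 0.1046]
side
1 [0.1198 0.12   0.12   0.1201 0.1202 0.1202 0.1205 0.1205 0.1208 0.1209
 0.1219 0.1222]
2 [0.0996 0.0999 0.1005 0.1006 0.1008 0.1011 0.1012 0.1021 0.1027 0.1028
 0.1034 0.1035]
3 [0.0908 0.0941 0.0999 0.1004 0.1034]
4 [0.0976 0.0984 0.0986 0.0986 0.0993 0.0995 0.101  0.1011 0.1019 0.1026
 0.1028 0.1028]
```

Cap 1 is home, its top at 120.5 mm as expected. Next is cap B, for coupling 2.

Call:
carry_out(commands=[[[-0.1376,0.0944,0],0,0.15],[[-0.1376,0.0944,0],0,0.15],[[-0.1376,0.0944,0],0,0.15],[[-0.1376,0.0944,0],0,0.15],[[-0.1376,0.0944,0.05],0,0.15],[[-0.1376,0.0944,0.1],0,0.15],[[-0.1376,0.0944,0.15],0,0.15],[[-0.1376,0.0944,0.18],0,0.15],[[-0.1376,0.0944,0.19],0,0.15],[[-0.1376,0.0944,0.19],0,0.15],[[-0.1376,0.0944,0.19],0,0.15],[[-0.1376,0.0944,0.19],0,1],[[-0.1376,0.0944,0.19],0,1],[[-0.1376,0.0944,0.19],0,1],[[-0.1376,0.0944,0.19],0,1],[[-0.1376,0.0944,0.19],0,1],[[-0.1376,0.0944,0.19],0,1]])

```text
time: 30.4
tcp_pos: [0.5171, -0.34, 0.0437]
tcp_rot: [0.003, 0.707, 0.707, 0.001]
wrist_force: [1.3, 0.8, 6.5]
finger_gap: 0.014
finger_force: 58.5
```

Call:
carry_out(commands=[[[0,0,-0.03],0,1],[[0,0,-0.08],0,1],[[0,0,-0.13],0,1],[[0,0,-0.15],0,1],[[0,0,-0.15],0,1],[[0.05,0.0035,-0.15],0,1],[[0.1,0.007,-0.15],0,1],[[0.15,0.0105,-0.15],0,1],[[0.2,0.014,-0.15],0,1],[[0.25,0.0175,-0.15],0,1],[[0.3,0.021,-0.15],0,1],[[0.3279,0.0229,-0.15],0,1],[[0.3279,0.0229,-0.15],0,1],[[0.3279,0.0229,-0.13],0,1],[[0.3279,0.0229,-0.12],0,1],[[0.3279,0.0229,-0.12],0,1],[[0.3279,0.0229,-0.12],0,1]])

```text
time: 32.1
tcp_pos: [0.5385, -0.012, 0.1598]
tcp_rot: [-0.0, 0.708, 0.706, -0.0]
wrist_force: [0.0, -0.0, 0.1]
finger_gap: 0.0142
finger_force: 58.7
```

Call:
carry_out(commands=[[[0.0003,0.0002,0.01],0,1],[[0.0003,0.0002,0.016],0,1],[[0.0003,0.0002,0.02],0,1],[[0.0003,0.0002,0.023],0,1],[[0.0003,0.0002,0.026],0,1],[[0.0003,0.0002,0.026],0,1]])

```text
time: 32.7
tcp_pos: [0.5395, -0.0108, 0.1347]
tcp_rot: [0.001, 0.707, 0.707, 0.001]
wrist_force: [3.3, -0.4, -3.0]
finger_gap: 0.014
finger_force: 58.6
```

Call:
carry_out(commands=[[[0,0,0.002],0,1],[[0,0,0.004],0,1],[[0,0,0.006],0,1],[[0,0,0.006],0,1],[[0,0,0.006],0,1]])

```text
time: 33.2
tcp_pos: [0.539, -0.0107, 0.131]
tcp_rot: [0.001, 0.707, 0.707, 0.001]
wrist_force: [-4.8, 1.0, 13.1]
finger_gap: 0.0137
finger_force: 60.3
```

Call:
carry_out(commands=[[[0,0,0.002],0,1],[[0,0,0.004],0,1],[[0,0,0.005],0,1],[[0,0,0.005],0,1]])

```text
time: 33.6
tcp_pos: [0.5392, -0.0107, 0.1308]
tcp_rot: [0.002, 0.707, 0.707, 0.002]
wrist_force: [-14.1, 2.3, 32.3]
finger_gap: 0.0141
finger_force: 62.6
```

Call:
carry_out(commands=[[[0,0,-0.005],0,1],[[0,0,-0.005],0,0.15],[[0,0,-0.005],0,0.15],[[0,0,-0.005],0,0.15],[[0,0,-0.005],0,0.15],[[0,0,-0.03],0,0.15],[[0,0,-0.08],0,0.15],[[0,0,-0.1],0,0.15],[[-0.19,-0.14,-0.11],0,0.15],[[-0.19,-0.14,-0.11],0,0.15],[[-0.19,-0.14,-0.11],0,0.15],[[-0.19,-0.14,-0.11],0,0.15],[[-0.19,-0.14,-0.11],0,0.15],[[-0.19,-0.14,-0.11],0,0.15],[[-0.19,-0.14,-0.11],0,0.15],[[-0.19,-0.14,-0.11],0,0.15]])

```text
time: 35.2
tcp_pos: [0.3993, -0.2002, 0.2329]
tcp_rot: [-0.0, 0.707, 0.707, 0.0]
wrist_force: [0.1, -0.2, 0.0]
finger_gap: 0.0365
finger_force: 0.0
```

```bash
python3 - <<'E'
from m import *
f,s=rep(); capz(f)
E
```

```text
[array([ 0.3993, -0.2002,  0.2329]), array([ 0.0902, -0.1814,  0.0044]), np.float64(0.0365)]
cap 377 knob [821.9 -30.8] 167 skirt 806.2 -10.9 57.6 zmax 0.0373
cap 90 knob [594.9  42.6] 90 skirt 596.4 43.1 24.9 zmax 0.0508
cap 198 knob [541.6 -13.1] 197 skirt 542.6 -13.3 18.9 zmax 0.1211
cap 203 knob [543.9 -88.2] 202 skirt 544.6 -89.4 19.4 zmax 0.1206
cap 215 knob [ 441.4 -351.2] 53 skirt 441.0 -350.9 19.2 zmax 0.0341
1 [0.1205 0.1206 0.1206 0.1208 0.1208 0.1211 0.1212 0.1216 0.1216 0.1218
 0.1218 0.1221]
2 [0.121  0.1211 0.1212 0.1213 0.1213 0.1214 0.1215 0.1217 0.1218 0.122
 0.1226 0.1233]
3 [0.1009 0.1009 0.1009 0.101  0.101  0.1012 0.1013 0.1014 0.1018 0.1024
 0.1028 0.103 ]
4 [0.1017 0.1018 0.102  0.102  0.1022 0.1022 0.1026 0.1026 0.1029 0.103
 0.1036 0.1041]
```

Call:
carry_out(commands=[[[-0.15,0.0422,0],0,0.15],[[-0.15,0.0422,0],0,0.15],[[-0.15,0.0422,0],0,0.15],[[-0.15,0.0422,0],0,0.15],[[-0.15,0.0422,0.05],0,0.15],[[-0.15,0.0422,0.1],0,0.15],[[-0.15,0.0422,0.15],0,0.15],[[-0.15,0.0422,0.18],0,0.15],[[-0.15,0.0422,0.193],0,0.15],[[-0.15,0.0422,0.193],0,0.15],[[-0.15,0.0422,0.193],0,0.15],[[-0.15,0.0422,0.193],0,1],[[-0.15,0.0422,0.193],0,1],[[-0.15,0.0422,0.193],0,1],[[-0.15,0.0422,0.193],0,1],[[-0.15,0.0422,0.193],0,1],[[-0.15,0.0422,0.193],0,1]])

```text
time: 37.0
tcp_pos: [0.4423, -0.3519, 0.0435]
tcp_rot: [0.003, 0.707, 0.707, 0.0]
wrist_force: [0.6, 0.7, 6.7]
finger_gap: 0.014
finger_force: 58.5
```

Call:
carry_out(commands=[[[0,0,-0.03],0,1],[[0,0,-0.08],0,1],[[0,0,-0.13],0,1],[[0,0,-0.15],0,1],[[0,0,-0.15],0,1],[[0.045,0.0105,-0.15],0,1],[[0.09,0.021,-0.15],0,1],[[0.135,0.0315,-0.15],0,1],[[0.18,0.042,-0.15],0,1],[[0.225,0.0525,-0.15],0,1],[[0.27,0.063,-0.15],0,1],[[0.315,0.073,-0.15],0,1],[[0.36,0.0835,-0.15],0,1],[[0.4096,0.0948,-0.15],0,1],[[0.4096,0.0948,-0.15],0,1],[[0.4096,0.0948,-0.13],0,1],[[0.4096,0.0948,-0.12],0,1],[[0.4096,0.0948,-0.12],0,1],[[0.4096,0.0948,-0.12],0,1]])

```text
time: 38.9
tcp_pos: [0.5357, 0.0579, 0.1599]
tcp_rot: [-0.0, 0.708, 0.706, -0.0]
wrist_force: [-0.5, 0.1, 0.6]
finger_gap: 0.0142
finger_force: 58.7
```

Call:
carry_out(commands=[[[0.0003,0.0002,0.01],0,1],[[0.0003,0.0002,0.016],0,1],[[0.0003,0.0002,0.02],0,1],[[0.0003,0.0002,0.023],0,1],[[0.0003,0.0002,0.026],0,1],[[0.0003,0.0002,0.026],0,1]])

```text
time: 39.5
tcp_pos: [0.5367, 0.0592, 0.1347]
tcp_rot: [0.0, 0.707, 0.707, 0.001]
wrist_force: [2.3, 1.3, -3.9]
finger_gap: 0.0139
finger_force: 58.6
```

Call:
carry_out(commands=[[[0,0,0.002],0,1],[[0,0,0.004],0,1],[[0,0,0.006],0,1],[[0,0,0.006],0,1],[[0,0,0.006],0,1]])

```text
time: 40.0
tcp_pos: [0.5363, 0.0593, 0.1309]
tcp_rot: [0.0, 0.707, 0.707, 0.001]
wrist_force: [-4.4, 1.8, 11.7]
finger_gap: 0.0142
finger_force: 60.2
```

Cap C behaves like the last one, so I push to about 30 N, release and look.

Call:
carry_out(commands=[[[0,0,0.002],0,1],[[0,0,0.004],0,1],[[0,0,0.005],0,1],[[0,0,0.005],0,1]])

```text
time: 40.4
tcp_pos: [0.5364, 0.0593, 0.1306]
tcp_rot: [0.001, 0.707, 0.707, 0.002]
wrist_force: [-14.4, 0.3, 30.8]
finger_gap: 0.014
finger_force: 62.5
```

Call:
carry_out(commands=[[[0,0,-0.005],0,1],[[0,0,-0.005],0,0.15],[[0,0,-0.005],0,0.15],[[0,0,-0.005],0,0.15],[[0,0,-0.005],0,0.15],[[0,0,-0.03],0,0.15],[[0,0,-0.08],0,0.15],[[0,0,-0.1],0,0.15],[[-0.2,-0.136,-0.11],0,0.15],[[-0.2,-0.136,-0.11],0,0.15],[[-0.2,-0.136,-0.11],0,0.15],[[-0.2,-0.136,-0.11],0,0.15],[[-0.2,-0.136,-0.11],0,0.15],[[-0.2,-0.136,-0.11],0,0.15],[[-0.2,-0.136,-0.11],0,0.15],[[-0.2,-0.136,-0.11],0,0.15]])

```text
time: 42.0
tcp_pos: [0.4004, -0.1404, 0.233]
tcp_rot: [-0.0, 0.707, 0.707, 0.0]
wrist_force: [-0.1, -0.0, 0.2]
finger_gap: 0.0362
finger_force: 0.0
```

```bash
python3 - <<'E'
from m import *
f,s=rep(); capz(f)
E
```

```text
[array([ 0.4004, -0.1404,  0.233 ]), array([-0.138 , -0.0419,  0.2468]), np.float64(0.0362)]
cap 370 knob [824.1 -30.5] 179 skirt 806.2 -10.9 57.6 zmax 0.0389
cap 89 knob [595.   42.7] 88 skirt 596.4 43.1 24.9 zmax 0.0513
cap 199 knob [538.6  62. ] 198 skirt 539.5 62.6 18.5 zmax 0.1214
cap 197 knob [541.5 -13.2] 197 skirt 542.6 -13.3 18.9 zmax 0.1213
cap 202 knob [544.  -88.1] 202 skirt 544.6 -89.4 19.4 zmax 0.1209
cap 196 knob [ 398.1 -294.2] 55 skirt 398.2 -293.1 19.4 zmax 0.0339
1 [0.1207 0.1209 0.121  0.1212 0.1213 0.1214 0.1215 0.1218 0.122  0.1221
 0.1224 0.1225]
2 [0.1211 0.1213 0.1215 0.1215 0.1215 0.1217 0.1217 0.1221 0.1222 0.1229
 0.1233 0.1238]
3 [0.121  0.1214 0.1215 0.1218 0.1219 0.1219 0.1221 0.1221 0.1222 0.1223
 0.1226 0.1227]
4 [0.1011 0.1014 0.1016 0.1017 0.1018 0.1021 0.1023 0.1025 0.1025 0.1026
 0.103  0.1031]
```

Call:
carry_out(commands=[[[-0.153,-0.0021,0],0,0.15],[[-0.153,-0.0021,0],0,0.15],[[-0.153,-0.0021,0],0,0.15],[[-0.153,-0.0021,0],0,0.15],[[-0.153,-0.0021,0.05],0,0.15],[[-0.153,-0.0021,0.1],0,0.15],[[-0.153,-0.0021,0.15],0,0.15],[[-0.153,-0.0021,0.18],0,0.15],[[-0.153,-0.0021,0.193],0,0.15],[[-0.153,-0.0021,0.193],0,0.15],[[-0.153,-0.0021,0.193],0,0.15],[[-0.153,-0.0021,0.193],0,1],[[-0.153,-0.0021,0.193],0,1],[[-0.153,-0.0021,0.193],0,1],[[-0.153,-0.0021,0.193],0,1],[[-0.153,-0.0021,0.193],0,1],[[-0.153,-0.0021,0.193],0,1]])

```text
time: 43.8
tcp_pos: [0.3992, -0.2949, 0.0432]
tcp_rot: [0.002, 0.707, 0.707, 0.0]
wrist_force: [0.2, 1.7, 6.3]
finger_gap: 0.0139
finger_force: 58.5
```

Call:
carry_out(commands=[[[0,0,-0.03],0,1],[[0,0,-0.08],0,1],[[0,0,-0.13],0,1],[[0,0,-0.15],0,1],[[0,0,-0.15],0,1],[[0.045,0.0144,-0.15],0,1],[[0.09,0.0288,-0.15],0,1],[[0.135,0.0431,-0.15],0,1],[[0.18,0.0575,-0.15],0,1],[[0.225,0.0719,-0.15],0,1],[[0.27,0.0863,-0.15],0,1],[[0.315,0.1007,-0.15],0,1],[[0.36,0.115,-0.15],0,1],[[0.4,0.128,-0.15],0,1],[[0.4227,0.1351,-0.15],0,1],[[0.4227,0.1351,-0.15],0,1],[[0.4227,0.1351,-0.13],0,1],[[0.4227,0.1351,-0.12],0,1],[[0.4227,0.1351,-0.12],0,1],[[0.4227,0.1351,-0.12],0,1]])

```text
time: 45.8
tcp_pos: [0.533, 0.1279, 0.16]
tcp_rot: [-0.0, 0.708, 0.707, -0.0]
wrist_force: [0.5, -0.7, 1.0]
finger_gap: 0.0142
finger_force: 58.7
```

Call:
carry_out(commands=[[[0.0003,0.0002,0.01],0,1],[[0.0003,0.0002,0.016],0,1],[[0.0003,0.0002,0.02],0,1],[[0.0003,0.0002,0.023],0,1],[[0.0003,0.0002,0.026],0,1],[[0.0003,0.0002,0.026],0,1]])

```text
time: 46.4
tcp_pos: [0.534, 0.129, 0.135]
tcp_rot: [0.001, 0.707, 0.707, 0.001]
wrist_force: [2.0, 0.2, 0.6]
finger_gap: 0.014
finger_force: 58.6
```

Call:
carry_out(commands=[[[0,0,0.002],0,1],[[0,0,0.004],0,1],[[0,0,0.006],0,1],[[0,0,0.006],0,1],[[0,0,0.006],0,1]])

```text
time: 46.9
tcp_pos: [0.5335, 0.129, 0.1306]
tcp_rot: [0.0, 0.707, 0.707, 0.001]
wrist_force: [-4.8, 0.1, 12.1]
finger_gap: 0.0142
finger_force: 60.3
```

Call:
carry_out(commands=[[[0,0,0.002],0,1],[[0,0,0.004],0,1],[[0,0,0.005],0,1],[[0,0,0.005],0,1]])

```text
time: 47.3
tcp_pos: [0.5336, 0.129, 0.1304]
tcp_rot: [0.001, 0.707, 0.707, 0.002]
wrist_force: [-13.9, -2.4, 30.6]
finger_gap: 0.0142
finger_force: 62.5
```

Call:
carry_out(commands=[[[0,0,-0.005],0,1],[[0,0,-0.005],0,0.15],[[0,0,-0.005],0,0.15],[[0,0,-0.005],0,0.15],[[0,0,-0.005],0,0.15],[[0,0,-0.03],0,0.15],[[0,0,-0.08],0,0.15],[[0,0,-0.12],0,0.15],[[-0.35,-0.12,-0.14],0,0.15],[[-0.35,-0.12,-0.14],0,0.15],[[-0.35,-0.12,-0.14],0,0.15],[[-0.35,-0.12,-0.14],0,0.15],[[-0.35,-0.12,-0.14],0,0.15],[[-0.35,-0.12,-0.14],0,0.15],[[-0.35,-0.12,-0.14],0,0.15],[[-0.35,-0.12,-0.14],0,0.15],[[-0.35,-0.12,-0.14],0,0.15],[[-0.35,-0.12,-0.14],0,0.15],[[-0.35,-0.12,-0.14],0,0.15]])

```text
time: 49.2
tcp_pos: [0.4136, -0.22, 0.263]
tcp_rot: [-0.0, 0.707, 0.707, 0.0]
wrist_force: [0.5, -0.9, 0.3]
finger_gap: 0.0363
finger_force: 0.0
```

```bash
python3 - <<'E'
from m import *
f,s=rep(); capz(f); P=depthpts(f); S=depthpts(s)
print('rims',[round(rim(s,x,y),4) for x,y in((.5416,-.0812),(.5388,-.0113),(.536,.0586),(.5332,.1286))])
for x,y in((.4939,.3352),(.4968,.2753)):
    m=(np.hypot(P[...,0]-x,P[...,1]-y)<.02)&(P[...,2]>.055); print(P[m].mean(0).round(4),np.percentile(P[m][:,2],[50,95]).round(4))
save(f,'end.png')
E
```

```text
[array([ 0.4136, -0.22  ,  0.263 ]), array([ 0.4715, -0.8553,  0.3339]), np.float64(0.0363)]
cap 378 knob [818.7 -30.3] 159 skirt 804.9 -8.5 56.8 zmax 0.0358
cap 92 knob [594.8  42.8] 92 skirt 596.4 43.1 24.9 zmax 0.051
cap 198 knob [539.2  61.9] 195 skirt 539.6 62.7 18.5 zmax 0.121
cap 200 knob [541.5 -13.4] 199 skirt 541.6 -13.4 19.1 zmax 0.1221
cap 203 knob [543.9 -88.1] 202 skirt 544.6 -89.4 19.4 zmax 0.1209
cap 202 knob [536.  136.8] 200 skirt 536.6 138.4 19.3 zmax 0.1214
1 [0.1208 0.1209 0.1211 0.1211 0.1212 0.1215 0.1216 0.1219 0.122  0.122
 0.122  0.1221]
2 [0.122  0.122  0.1221 0.1222 0.1223 0.1224 0.1225 0.1225 0.1227 0.1233
 0.1238 0.1242]
3 [0.1209 0.121  0.1211 0.1213 0.1215 0.1215 0.1216 0.1218 0.1218 0.1222
 0.1226 0.1234]
4 [0.1213 0.1214 0.1215 0.1217 0.1218 0.1218 0.122  0.1225 0.1226 0.1231
 0.1233 0.1234]
rims [np.float64(0.0874), np.float64(0.0883), np.float64(0.0897), np.float64(0.0945)]
[0.494  0.3338 0.0732] [0.0748 0.0784]
[0.4967 0.2732 0.0727] [0.074  0.0776]
```

View pics/end.png

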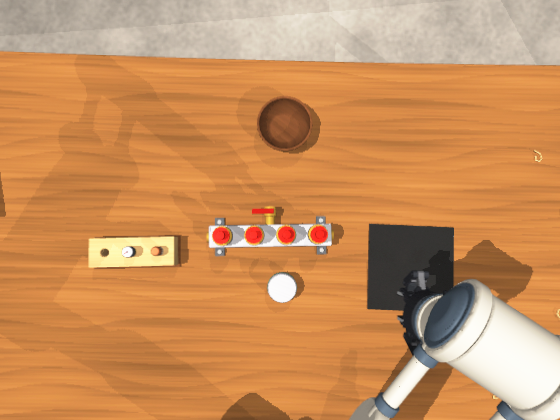

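The final view shows all four couplings capped in red at (222,236), (254,236), (286,235) and (319,235). The gauge stands at (128,252) and the silencer at (157,251) in the rack, and the bowl and wax tin are where they started.

```bash
python3 -c "
from workcell import manip
print(manip.sign_off())"
```

```text
the job is handed in; nothing more can be done
None
```

The job is handed in at about 49 s on the robot's clock: the gauge and silencer are parked upright in the rack, and all four couplings carry fully seated red caps.

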